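Rack the scraper and balance the hinge strap on the bending former

ROBOT

A 7-joint arm with a two-finger parallel gripper is mounted at the origin on the work surface. World frame = base frame: x ahead of the robot, y to its left, z up, the work surface at z = 0. Lengths are in m, angles in rad, forces in N, time in s.
With the tool pointing down it reaches from about 0.4 to 0.85 m from the base axis. Payload 6.9 kg.
Tool frame: the origin (TCP) lies on the front face of the gripper's body, between the roots of the fingers; the fingertips stand 73 mm ahead of it and the grasp point (between the pads) lies 54 mm ahead of it; z points along the fingers, y is the line along which they close (so a half turn about z gives the same grasp; the last joint's range is limited). The gripper opens to 85 mm and grips with 20 to 120 N. Pads are 22 mm wide; open, the fingers measure 114 mm over their backs; the gripper's body (76 mm by 85 mm) begins 54 mm behind the grasp point. The pads swing forward as they close: fully open they stand 13 mm farther back than shut.
Start: joints at [-1.105, 0.507, -0.238, 1.5, 0.126, 1.149, -0.155], TCP at [0.22, 0.585, 0.304] pointing down, gripper open.
Joint ranges: [-3.08, 3.08], [-0.24, 2.05], [-1.43, 1.35], [0, 2.5], [-1.52, 4.66], [0.17, 1.96], [-2.89, 2.89]. Speed limits (rad/s): [2.39, 2.39, 3.14, 3.14, 3.14, 3.14, 3.14].

INTERFACE

Orientations are given as a unit quaternion [x, y, z, w].
In Python, from cell import * gives the robot as it stands.
- The arm moves only by the shell command python3 -m inch 'ROWS' [FORCE]. ROWS is JSON, a list of rows, each a list of 7 numbers: the shift along the world's x, y, z in mm, then the turn, a rotation vector about the world's x, y, z in rad, then the opening, from 0 (shut) to 1 (fully open). A call has exactly 8 rows; each row is the pose to reach, as a shift and turn from the pose commanded when the call began; what a row does not reach only later rows make up. A row lasts 1/12 s, in which the tool goes at most 41.7 mm and 7.16 degrees, less where a joint would pass 70% of its speed; a pose out of reach is approached as far as the arm can. A call with a gripper value outside its range is refused whole. The fingers move at their own pace and stop on an object; FORCE is the grip in N (left out, the last holds). Time passes only in rows, so rows that repeat a pose let the fingers close, or fill a call up. It gives the time, the measured TCP pose, the force, the opening and the grip force at its end, in the units of the state.
- state(): the state, without advancing time (a new reading comes with each control period).
- snapshot(name): name is "scene" or "top"; returns (picture, depth): 384x512x3 uint8, blue, green, red; 384x512 float32, m along the optical axis (not along the pixel's ray), 0 where there is no reading.
- camera_params(name): a dict with "K" (3x3 intrinsics, pixels), "xyz" and "rotation" of the camera in the world. Camera axes: x right, y down, z forward; pixel columns grow to the right and rows downward; lengths in m; the calibration is good to about 2 mm. A picture is of the moment at which its call begins. camera_params takes no time and is no camera call.
- close_job(): hands the job in; it is judged then, once.
The state is a dict: "clock": time; "joints": joint angles; "dq": joint speeds; "joint_efforts": joint torques, N m; "position": TCP position; "tool_rot": TCP orientation; "contact_force": force on the tool from outside, world axes, zero at the start; "torque": the same for the moment, N m; "opening": opening from 0.0 (shut) to 1.0 (fully open); "gripper_force": force on a finger pad.
Only numpy, scipy, OpenCV 4.12 (cv2) and the standard library are available. Lean on these libraries where they do the work, as an engineer would, in place of code of your own. Each camera call takes 0.05 s, during which the arm holds its last target. There are 200 camera calls.

TASK

Get the hinge strap ready for bending. First clear the red-handled scraper off it: slide the scraper's blade all the way into the slot of the wooden rack, so that its handle lies on the rack's shelf. Then lower the strap, right side up and either way round, squarely across the half-round former with its yellow line on the crown, so that it balances there level and by itself; do not let the strap drop, and leave the oil bottle and the hammer alone.

Things in the scene. Friction and masses are not known exactly. Their poses are not given: they have to be found in the camera images.
- strap: Loose flat metal hinge strap, 44 mm wide, 10 mm thick, 0.4 to 0.8 kg, lying flat under the scraper. Yellow line across the top at the balance point. At one end a dark knuckle roll, 16 mm in diameter, flush below, 6 mm proud above. Origin: underside, below the yellow line; x along the strap to the knuckle, y across, z up. Plate from x = -94.5 to +75.5 mm, knuckle to +87.5 mm.
- strap_mark (a point): The strap's origin: underside, mid-width, directly below the yellow line (its centre of mass lies above it). Axes as the strap's.
- scraper: Loose scraper, 0.2 kg, lying across the strap on edge. Red handle 26 mm wide, 30 mm high, x = -85 to +25 mm; steel blade, upright, 4 mm thick, 26 mm high, x = +25 to +115 mm, lower edge 2 mm above the handle's underside. Origin: handle's underside, mid-width, near the centre of mass; x towards the blade tip, y across, z up.
- scraper_tip (a point): Blade tip: 115 mm along x from the scraper's origin, at the height of the handle's underside. Axes as the scraper's.
- former: Half-round bending former fixed to the bench: steel crown (horizontal cylinder, radius 60 mm, 36 mm long) on a green block 124 x 36 x 60 mm and a foot 150 x 90 x 10 mm. Origin: centre of underside; x level, square to the cylinder axis (the strap must lie along x, overhanging 4 mm each side), y along the axis, z up.
- former_crown (a point): Middle of the highest line of the former, 120 mm above the bench. Axes as the former's. A strap let go with its mark d mm off along x tilts by about d/55 rad.
- rack: Wooden scraper rack fixed to the bench: block x = -46 to +54 mm, 70 mm wide, 46 mm high, with a slot along x, 10 mm wide, open at the top and at its -x end (mouth, facing the robot), floor 12 mm above the bench. In front of the mouth a handle shelf, 22 mm wide, top 12 mm high, to x = -161 mm. Origin: bench level under mid-slot; x from mouth to closed end, z up.
- slot_mouth (a point): Mouth of the slot: mid-width, at floor height (12 mm above the bench, as is the shelf). Axes as the rack's.
- slot_end (a point): Closed end of the slot, 92 mm beyond the mouth along the rack's x, mid-width, at floor height. Fully home, the handle's front meets the block and the tip is 2 mm short of this point. Axes as the rack's.
- oil: Bystander: white oil bottle, yellow label, red cap, 54 mm in diameter, 150 mm tall. Origin: centre of its underside.
- hammer: Bystander: loose hammer lying beyond the work, under 320 mm long. Origin: underside, x along it, handle to -x.

How it is judged:
By the outcome, as a careful person would: the job done as asked, in the order asked, and still so for the second after the job is handed in, with the robot touching nothing.
It also fails if it takes over 69 s, if anything falls off the work surface, if the arm or the gripper's body presses on something with over 40 N, if the wrist force passes 120 N, or if a joint passes its speed limit or range.

## Working session

There is one attempt and no reset: what is moved stays moved. The work goes in short steps, Python scripts to look and compute and a shell command to move; the robot and the scene stay as the last step left them, time stands still between calls to the robot, and variables do not carry over. Pictures are saved under pics/ and viewed, at most 14 in all, crops included, and the job is handed in when it is done.

```bash
mkdir -p pics; ls
cat > h.py <<'E'
from cell import *
import numpy as np, cv2
def grab(n):
    p,d=snapshot(n); c=camera_params(n); np.savez(f'{n}.npz',p=p,d=d,K=c['K'],t=c['xyz'],R=np.array(c['rotation'])); return p,d
def world(n,u,v,d=None,z=None):
    f=np.load(f'{n}.npz'); K=f['K'];r=np.array([(u-K[0,2])/K[0,0],(v-K[1,2])/K[1,1],1])
    R=f['R'];R=R if R.shape==(3,3) else None
    w=R@r;t=f['t']
    if z is not None: return t+w*(z-t[2])/w[2]
    if d is None: d=f['d'][int(round(v)),int(round(u))]
    return t+w*d
E
python3 - <<'E'
from h import *
for n in("scene","top"):
    p,d=grab(n); cv2.imwrite(f'pics/{n}0.png',cv2.resize(p,(768,576),interpolation=cv2.INTER_CUBIC)); c=camera_params(n); print(n,c)
print(state())
E
```

```text
pics
scene {'K': array([[431.05073373,   0.        , 255.82783756],
       [  0.        , 431.05073373, 193.94474629],
       [  0.        ,   0.        ,   1.        ]]), 'xyz': array([ 1.1174514 , -0.44172326,  0.84376873]), 'rotation': array([ 0.83740092,  0.40595392, -0.14960311, -0.33403595])}
top {'K': array([[414.79696337,   0.        , 259.27605187],
       [  0.        , 414.79696337, 185.69085546],
       [  0.        ,   0.        ,   1.        ]]), 'xyz': array([0.39407481, 0.00512474, 1.03652   ]), 'rotation': array([-0.67475545,  0.72894796, -0.08409112,  0.07917474])}
{'clock': 0.1, 'joints': array([-1.10551054,  0.50825555, -0.23753582,  1.50102656,  0.12567873,
        1.1489373 , -0.154799  ]), 'dq': array([ 0.00079938, -0.001748  , -0.00012728, -0.00111841, -0.00100179,
       -0.00106005, -0.00032543]), 'joint_efforts': array([-4.75795110e-03, -6.21836615e+01, -2.19455190e+00, -2.50202912e+01,
        1.24941653e-02,  7.87260389e-03,  2.63664981e-05]), 'position': array([0.21998636, 0.58463919, 0.30311774]), 'tool_rot': array([ 1.78920669e-01,  9.83863162e-01, -8.08224890e-04, -1.40482296e-04]), 'contact_force': array([ 0.24218742,  0.09582798, -0.23172833]), 'torque': array([-0.00970777,  0.01005882, -0.01455664]), 'gripper_force': 0.0, 'opening': 1.002757710810237}
```

View pics/top0.png

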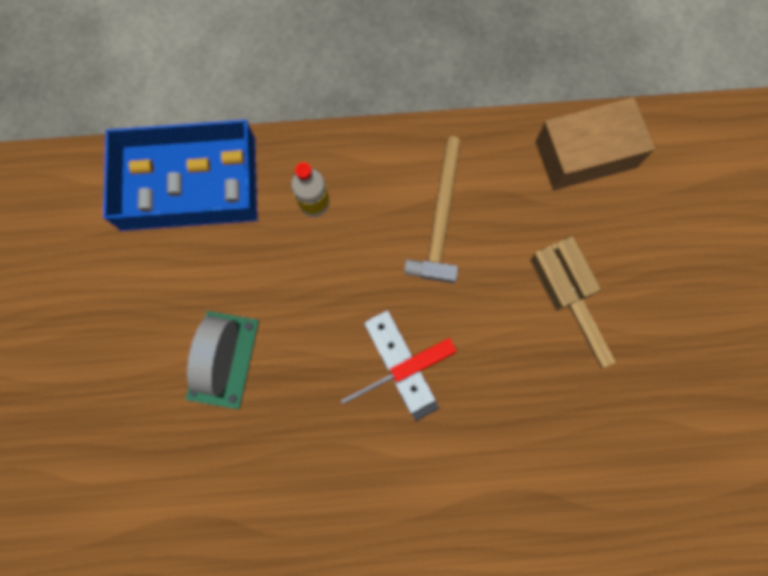

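View pics/scene0.png

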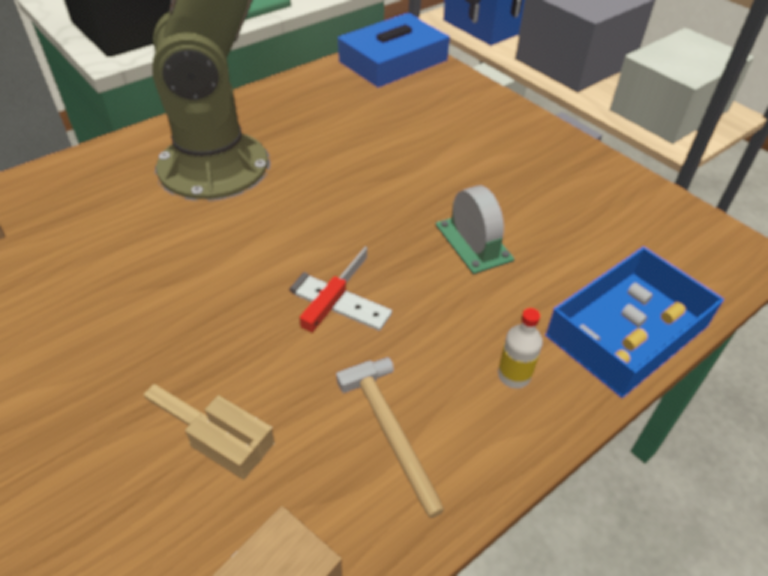

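```bash
cat >> h.py <<'E'
from scipy.spatial.transform import Rotation as Ro
def cloud(n):
    f=np.load(f'{n}.npz');K=f['K'];d=f['d'];v,u=np.mgrid[:384,:512]
    r=np.stack([(u-K[0,2])/K[0,0],(v-K[1,2])/K[1,1],np.ones_like(d)],-1)*d[...,None]
    return r@Ro.from_quat(f['R']).as_matrix().T+f['t'],f['p']
def world(n,u,v,z):
    f=np.load(f'{n}.npz');K=f['K']
    w=Ro.from_quat(f['R']).as_matrix()@np.array([(u-K[0,2])/K[0,0],(v-K[1,2])/K[1,1],1]);t=f['t']
    return t+w*(z-t[2])/w[2]
E
python3 - <<'E'
from h import *
def rect(P,name):
    r=cv2.minAreaRect((P[:,:2]*1000).astype(np.float32)); print(name,len(P),np.round(r[0],1),np.round(r[1],1),round(r[2],1),'med z',round(float(np.median(P[:,2]))*1000,1))
for n in("top","scene"):
    W,p=cloud(n); x,y,z=W[...,0],W[...,1],W[...,2]; hsv=cv2.cvtColor(p,cv2.COLOR_BGR2HSV); H,S,V=[hsv[...,i].astype(int) for i in range(3)]
    print(n,'table z',np.median(z[(x>.3)&(x<.7)&(abs(y)<.4)])*1000, 'invalid',(np.load(n+'.npz')['d']==0).sum())
    red=((H<8)|(H>172))&(S>150)&(V>100)&(x<.62)&(z<.1)&(abs(y)<.3); rect(W[red&(z>.03)],'red handle')
    st=(S<60)&(V>150)&(x>.3)&(x<.6)&(abs(y)<.15)&(z<.02); rect(W[st],'strap')
    fo=(H>60)&(H<90)&(S>80)&(x>.3)&(x<.6)&(y>.1)&(y<.45)&(z<.02); rect(W[fo],'foot')
    cr=(z>.075)&(x>.3)&(x<.6)&(y>.1)&(y<.5)&(z<.13);rect(W[cr],'crown');print('zmax',z[cr].max())
    rk=(z>.038)&(z<.055)&(x>.45)&(x<.66)&(y<-.15)&(y>-.36);rect(W[rk],'rack top')
    sh=(z>.006)&(z<.02)&(x>.3)&(x<.6)&(y<-.15)&(y>-.36);rect(W[sh],'shelf')
p=np.load('top.npz')['p']
def c(u,v,w,h,s): return cv2.resize(p[v:v+h,u:u+w],None,fx=s,fy=s,interpolation=cv2.INTER_CUBIC)
a=c(220,200,90,85,4.4); b=c(345,150,90,100,4.4); e=c(115,200,70,80,4)
m=np.zeros((800,800,3),np.uint8)
m[:a.shape[0],:a.shape[1]]=a; m[:b.shape[0],400:400+b.shape[1]]=b;m[440:440+e.shape[0],:e.shape[1]]=e
cv2.imwrite('pics/m1.png',cv2.resize(m[:760],(632,600)))
E
```

```text
top table z 0.04476926107921386 invalid 751
red handle 461 [493.1 -55.4] [ 26.1 109.2] 22.7 med z 39.5
strap 1017 [498.6 -15.8] [170.1  47.5] 23.3 med z 9.5
foot 758 [521.2 271.5] [ 85.1 145.2] 75.2 med z 9.7
crown 1017 [522.5 273.2] [ 37.9 115.3] 75.9 med z 109.4
zmax 0.12291617807655264
rack top 958 [ 618.6 -304.3] [99.7 71.3] 20.1 med z 45.5
shelf 454 [ 509.2 -311. ] [114.1 174.1] 75.7 med z 11.7
scene table z 1.8226637911926136 invalid 767
red handle 366 [495.4 -53.5] [ 24.8 108.4] 23.3 med z 40.8
strap 716 [496.2 -10.8] [167.6  56.5] 23.1 med z 11.2
foot 359 [526.8 271.1] [ 82.1 143.5] 76.5 med z 12.2
crown 660 [523.6 275.6] [ 39.9 116.5] 75.8 med z 104.8
zmax 0.12616799644336785
rack top 1183 [ 619.1 -301.7] [100.7  71. ] 19.4 med z 46.6
shelf 410 [ 449.1 -258.6] [200.2 303.7] 87.7 med z 12.6
```

View pics/m1.png

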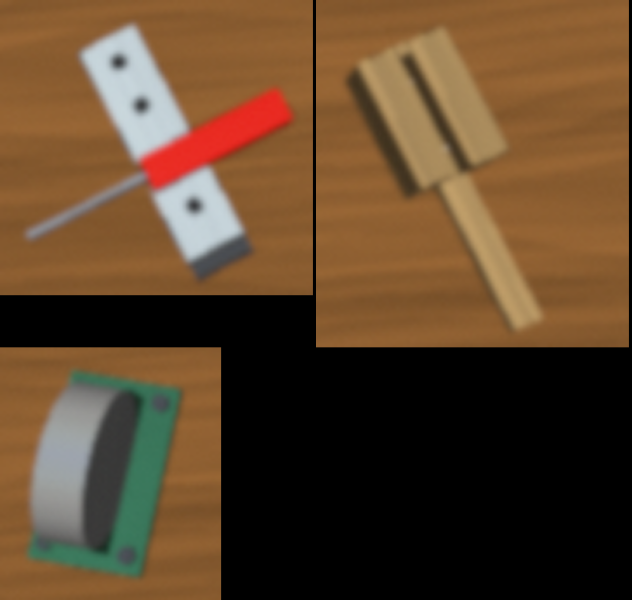

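The top view shows the strap (centre about 264,243 raw), the scraper across it with its tip to the lower left, the rack at upper right and the former at left. Depth fits from both cameras agree to 2–3 mm. Moving above the scraper handle.

```bash
python3 -m inch '[[15,-36,0,0,0,-0.045,1],[30,-72,0,0,0,-0.09,1],[45,-108,0,0,0,-0.135,1],[60,-144,0,0,0,-0.18,1],[75,-180,0,0,0,-0.225,1],[90,-216,0,0,0,-0.27,1],[105,-252,0,0,0,-0.315,1],[120,-288,0,0,0,-0.36,1]]' 60
python3 -m inch '[[17,-36,0,0,0,-0.05,1],[34,-72,0,0,0,-0.1,1],[51,-108,0,0,0,-0.15,1],[68,-144,0,0,0,-0.2,1],[85,-180,0,0,0,-0.25,1],[102,-216,0,0,0,-0.3,1],[119,-252,-20,0,0,-0.35,1],[136,-288,-50,0,0,-0.4,0.8]]'
python3 - <<'E'
from h import *
W,p=cloud("top");f=np.load("scene.npz")
for n in("top","scene"):
    W,p=cloud(n);a=np.deg2rad(19.8);R=np.array([[np.cos(a),-np.sin(a)],[np.sin(a),np.cos(a)]])
    L=(W[...,:2]*1000-[615.1,-304.4])@R; z=W[...,2]
    for i in range(-40,41,20):
        s=(abs(L[...,0]-i)<6)&(abs(L[...,1])<34)&(z>.04)&(z<.055); y=L[...,1][s]; yy=np.sort(y); g=np.argmax(np.diff(yy)); print(n,i,yy[g].round(1),yy[g+1].round(1),yy[0].round(1),yy[-1].round(1))
    s=(L[...,0]<-60)&(L[...,0]>-155)&(abs(L[...,1])<20)&(z>.007)&(z<.02); q=np.polyfit(L[...,0][s],L[...,1][s],1);print('shelf mid line at -46,-150',np.polyval(q,[-46,-150]),L[...,0][s].min())
E
```

```text
clock: 0.77
position: [0.3403, 0.295, 0.3037]
tool_rot: [0.353, 0.936, -0.0, -0.0]
contact_force: [1.3, 0.5, -1.7]
opening: 1.001
gripper_force: 0.0
clock: 1.43
position: [0.4739, 0.0145, 0.2615]
tool_rot: [0.533, 0.846, 0.001, 0.002]
contact_force: [0.6, 1.0, 0.4]
opening: 0.886
gripper_force: 0.0
top -40 -6.3 5.0 -33.6 33.6
top -20 -5.7 5.5 -33.1 33.8
top 0 -5.2 3.5 -33.9 33.3
top 20 -6.0 4.6 -33.9 33.3
top 40 -2.9 0.2 -33.6 33.3
shelf mid line at -46,-150 [-0.3877657  -0.15081718] -154.65115125387896
scene -40 -3.9 6.6 -33.3 33.8
scene -20 -3.2 6.3 -33.7 33.6
scene 0 -4.1 5.8 -33.8 33.8
scene 20 -4.0 5.7 -33.9 33.4
scene 40 -4.2 5.6 -34.0 33.9
shelf mid line at -46,-150 [1.77937887 1.16402073] -154.96666732888866
```

```bash
python3 -m inch '[[7,-24,-25,0,0,-0.02,0.65],[14,-48,-50,0,0,-0.04,0.65],[20,-68,-70,0,0,-0.05,0.65],[20,-68,-90,0,0,-0.05,0.65],[20,-68,-110,0,0,-0.05,0.65],[20,-68,-120,0,0,-0.05,0.65],[20,-68,-120,0,0,-0.05,0.65],[20,-68,-120,0,0,-0.05,0.65]]'
python3 - <<'E'
from h import *
p,d=grab("scene")
print(state())
cv2.imwrite('pics/s1.png',cv2.resize(p[130:260,150:320],None,fx=4,fy=4,interpolation=cv2.INTER_CUBIC))
E
```

```text
clock: 2.1
position: [0.492, -0.051, 0.14]
tool_rot: [0.552, 0.834, -0.0, -0.001]
contact_force: [0.3, 0.7, -0.3]
opening: 0.646
gripper_force: 0.0
{'clock': 2.15, 'joints': array([-0.03738313,  0.52068835,  0.13315499,  2.04645856, -0.12042395,
        0.58171259,  0.58012461]), 'dq': array([-0.00368169, -0.01709783,  0.00336684, -0.00803899,  0.00098777,
       -0.00123164,  0.00065518]), 'joint_efforts': array([ 1.20433867e-01, -5.15486813e+01,  2.56141439e+00, -1.46422380e+01,
        1.28350553e-05, -1.30780844e-02,  6.79006145e-03]), 'position': array([ 0.49242476, -0.05100873,  0.14070162]), 'tool_rot': array([ 5.52089765e-01,  8.33784677e-01, -4.24832248e-05, -3.70962440e-05]), 'contact_force': array([-0.88702864,  0.53353027,  0.39003497]), 'torque': array([-0.07600231,  0.00083292, -0.03706366]), 'gripper_force': 0.0, 'opening': 0.6533715958271982}
```

View pics/s1.png

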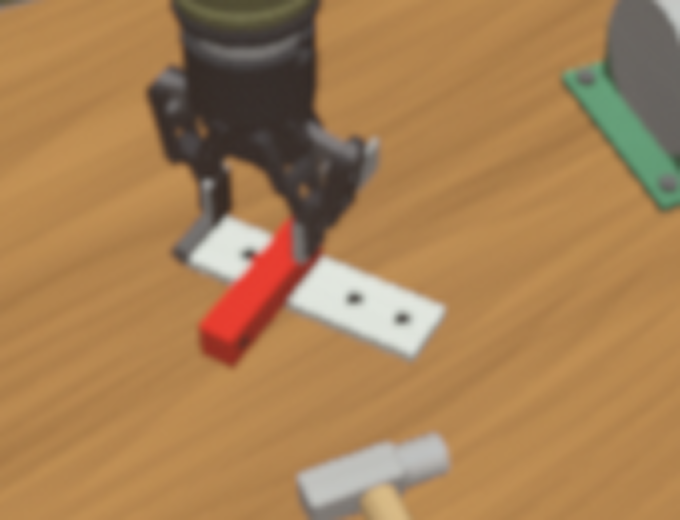

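The gripper stands open over the scraper handle (tool about 250,170 in the crop), with the fingers either side of it near its front. It still needs to shift a little towards the butt, then descend.

```bash
python3 -m inch '[[3.6,-8,0,0,0,0,0.65],[3.6,-8,-10,0,0,0,0.65],[3.6,-8,-25,0,0,0,0.65],[3.6,-8,-40,0,0,0,0.65],[3.6,-8,-52,0,0,0,0.65],[3.6,-8,-60,0,0,0,0.65],[3.6,-8,-60,0,0,0,0.65],[3.6,-8,-60,0,0,0,0.65]]'
python3 -m inch '[[0,0,0,0,0,0,0.5],[0,0,0,0,0,0,0.4],[0,0,0,0,0,0,0.3],[0,0,0,0,0,0,0.2],[0,0,0,0,0,0,0.15],[0,0,0,0,0,0,0.1],[0,0,0,0,0,0,0.1],[0,0,0,0,0,0,0.1]]' 60
```

```text
clock: 2.82
position: [0.4962, -0.0593, 0.0808]
tool_rot: [0.552, 0.834, 0.0, 0.0]
contact_force: [0.7, -0.1, 0.5]
opening: 0.645
gripper_force: 0.0
clock: 3.48
position: [0.4962, -0.0592, 0.0813]
tool_rot: [0.552, 0.834, 0.0, 0.001]
contact_force: [-1.7, -0.2, 5.7]
opening: 0.297
gripper_force: 58.3
```

```bash
python3 -m inch '[[0,0,6,0,0,0,0.1],[0,0,18,0,0,0,0.1],[0,0,35,0,0,0,0.1],[0,0,52,0,0,0,0.1],[0,0,65,0,0,0,0.1],[0,0,70,0,0,0,0.1],[0,0,70,0,0,0,0.1],[0,0,70,0,0,0,0.1]]'
python3 - <<'E'
from h import *
s=state();print(s['position'],s['tool_rot'],s['contact_force'])
for n in("top","scene"):
    grab(n);W,p=cloud(n);x,y,z=W[...,0],W[...,1],W[...,2]; hsv=cv2.cvtColor(p,cv2.COLOR_BGR2HSV); H,S,V=[hsv[...,i].astype(int) for i in range(3)]
    red=((H<8)|(H>172))&(S>150)&(V>100)&(x<.62)&(z>.06)&(z<.15)&(abs(y)<.3)
    P=W[red&(z>np.percentile(z[red],95)-.008)]*1000;r=cv2.minAreaRect(P[:,:2].astype(np.float32));print(n,r,np.percentile(P[:,2],[5,50,95]))
    q=np.linalg.lstsq(np.c_[P[:,:2],np.ones(len(P))],P[:,2],rcond=None)[0];print('slope',q[:2])
    p=np.load(n+'.npz')['p']; cv2.imwrite(f'pics/l_{n}.png',cv2.resize(p[120:290,170:340],None,fx=3,fy=3,interpolation=cv2.INTER_CUBIC))
    b=(z>.07)&(z<.12)&(abs(x-.45)<.06)&(y>0.005)&(y<.09); P=W[b]*1000
    if len(P): a=np.deg2rad(112.9);Rx=np.array([np.cos(a),np.sin(a)]);Ry=np.array([-Rx[1],Rx[0]]);l=(P[:,:2]-s['position'][:2]*1000);print('blade',len(P),np.percentile(l@Rx,[2,98]),np.median(l@Ry),np.percentile(P[:,2],[2,98]))
a,b=[cv2.imread(f'pics/l_{n}.png') for n in("top","scene")];cv2.imwrite('pics/l2.png',cv2.resize(np.hstack([a,b]),(800,400)))
E
```

```text
clock: 4.15
position: [0.4958, -0.0589, 0.1504]
tool_rot: [0.552, 0.834, 0.0, 0.0]
contact_force: [0.2, -0.5, -3.1]
opening: 0.294
gripper_force: 59.0
[ 0.4957505  -0.05889774  0.15036286] [5.52035543e-01 8.33820575e-01 6.76897076e-05 4.84454393e-05] [ 0.16978192 -0.50059801 -3.09490842]
top ((477.9361572265625, -5.607086181640625), (4.462879657745361, 11.061752319335938), 85.55488586425781) [106.93354546 108.44461612 110.55498833]
slope [0.06009313 0.22822325]
blade 95 [ 72.33474003 147.26618978] 2.3537503845254264 [ 83.53488861 109.2112376 ]
scene ((498.77874755859375, -55.46732711791992), (37.16484451293945, 101.64134216308594), 12.217023849487305) [106.36963935 109.72768235 113.78311519]
slope [0.19978199 0.11240944]
blade 128 [ 82.12210499 151.06839835] -0.74701258267859 [ 82.86549597 109.47647307]
```

View pics/l2.png

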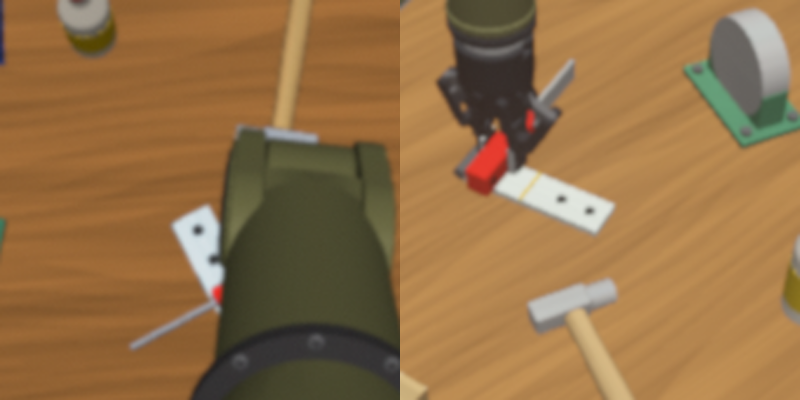

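The scraper is level in the gripper and the strap is free, with its yellow line visible at about (530,186) in the composite. Carrying the scraper to a point in front of the rack mouth.

```bash
python3 -m inch '[[-3,-12,0,0,0,-0.06,0.1],[-8,-32,0,0,0,-0.16,0.1],[-14,-55,0,0,0,-0.27,0.1],[-20,-79,0,0,0,-0.38,0.1],[-27,-103,0,0,0,-0.49,0.1],[-33,-127,0,0,0,-0.6,0.1],[-39,-151,0,0,0,-0.71,0.1],[-45,-175,0,0,0,-0.82,0.1]]'
python3 -m inch '[[-6,-22,0,0,0,-0.11,0.1],[-12,-44,0,0,0,-0.22,0.1],[-18,-66,0,0,0,-0.33,0.1],[-24,-88,0,0,0,-0.44,0.1],[-29,-110,0,0,0,-0.55,0.1],[-34,-128,0,0,0,-0.66,0.1],[-38,-143,0,0,0,-0.75,0.1],[-38,-143,0,0,0,-0.806,0.1]]'
cat >> h.py <<'E'
def rel(o,h,tilt=False):
    s=state();P=np.array(s['position'])*1000;R=Ro.from_quat(s['tool_rot']).as_matrix();a=np.deg2rad(h)
    c,si=np.cos(a),np.sin(a);d=P[:2]-o;return dict(pos=P.round(1),local=np.round([d@[c,si],d@[-si,c]],1),yhead=round(np.degrees(np.arctan2(R[1,1],R[0,1])),2),z=R[:,2].round(4),F=s['contact_force'].round(1))
E
python3 -c "
from h import *
import time
snapshot('top');print(rel([615.1,-304.4],19.8))"
```

```text
clock: 4.92
position: [0.4496, -0.2358, 0.1498]
tool_rot: [0.841, 0.541, -0.001, -0.0]
contact_force: [0.3, 0.6, -1.9]
opening: 0.295
gripper_force: 59.1
clock: 5.58
position: [0.4102, -0.3814, 0.1501]
tool_rot: [0.986, 0.166, -0.001, 0.001]
contact_force: [0.6, -0.4, -2.1]
opening: 0.294
gripper_force: 59.1
{'pos': array([ 411. , -379.5,  149.7]), 'local': array([-217.5,   -1.5]), 'yhead': np.float64(-70.94), 'z': array([-0.0018, -0.0012, -1.    ]), 'F': array([ 0.2,  0.5, -1.9])}
```

```bash
python3 -m inch '[[0,0,-10,0,0,0,0.1],[0,0,-25,0,0,0,0.1],[0,0,-40,0,0,0,0.1],[0,0,-55,0,0,0,0.1],[0,0,-63,0,0,0,0.1],[0,0,-64,0,0,0,0.1],[0,0,-64,0,0,0,0.1],[0,0,-64,0,0,0,0.1]]'
python3 - <<'E'
from h import *
grab('top');grab('scene');print(rel([615.1,-304.4],19.8))
s=state();a=np.deg2rad(19.8);ex=np.array([np.cos(a),np.sin(a)]);ey=np.array([-ex[1],ex[0]])
for n in('top','scene'):
    W,p=cloud(n);l=W[...,:2]*1000-[615.1,-304.4];lx,ly,z=l@ex,l@ey,W[...,2]*1000
    for i in range(-130,-45,12):
        m=(abs(lx-i)<6)&(abs(ly)<15)&(z>28)&(z<50); 
        if m.sum()>1: print(n,i,m.sum(),np.percentile(ly[m],[10,50,90]).round(1),np.percentile(z[m],[5,95]).round(1))
    for i in range(-40,45,20):
        m=(abs(lx-i)<8)&(abs(ly)<34)&(z>40)&(z<55); y=np.sort(ly[m]); 
        if len(y)>5:g=np.argmax(np.diff(y)); print('slot',i,y[g].round(1),y[g+1].round(1))
p=np.load('scene.npz')['p'];q=np.load('top.npz')['p']
cv2.imwrite('pics/r1.png',np.hstack([cv2.resize(p[220:340,60:200],(466,400),interpolation=cv2.INTER_CUBIC),cv2.resize(q[150:260,330:420],(327,400),interpolation=cv2.INTER_CUBIC)]))
E
```

```text
clock: 6.3
position: [0.413, -0.3772, 0.0867]
tool_rot: [0.985, 0.172, 0.0, 0.0]
contact_force: [-0.4, 0.6, -1.8]
opening: 0.294
gripper_force: 59.1
{'pos': array([ 413.1, -377.3,   87.1]), 'local': array([-2.147e+02, -2.000e-01]), 'yhead': np.float64(-70.18), 'z': array([ 9.e-04, -8.e-04, -1.e+00]), 'F': array([-0.2, -0.8, -2.2])}
top -130 19 [-0.6  2.2  3.3] [29.3 45.4]
top -118 21 [-0.7  1.7  3. ] [30.5 44.2]
top -106 17 [-0.2  1.9  3. ] [30.6 44.1]
top -94 18 [-0.5  2.8  3.6] [34.5 46.5]
top -82 18 [0.1 2.3 3.4] [31.4 42.9]
top -70 15 [0.5 2.2 3.3] [31.2 46.2]
top -46 30 [-12.7  -5.8  12.8] [31.3 48.2]
slot -40 -5.4 5.3
slot -20 -5.2 4.4
slot 0 -5.4 3.0
slot 20 -5.7 4.5
slot 40 -3.9 -0.8
scene -130 23 [1.1 2.  5.1] [28.4 45.3]
scene -118 21 [1.5 2.1 4.6] [30.6 45.8]
scene -106 21 [1.4 2.3 5.6] [30.6 45. ]
scene -94 20 [1.3 2.1 4.7] [32.5 46.8]
scene -82 23 [1.2 2.4 4.1] [30.3 46.4]
scene -70 29 [1.5 2.7 5.4] [29.4 45.8]
scene -46 26 [-10.9   6.6  12.8] [33.8 48.6]
slot -40 -2.8 6.1
slot -20 -3.6 6.1
slot 0 -3.7 6.3
slot 20 -4.4 5.4
slot 40 -2.8 0.6
```

View pics/r1.png

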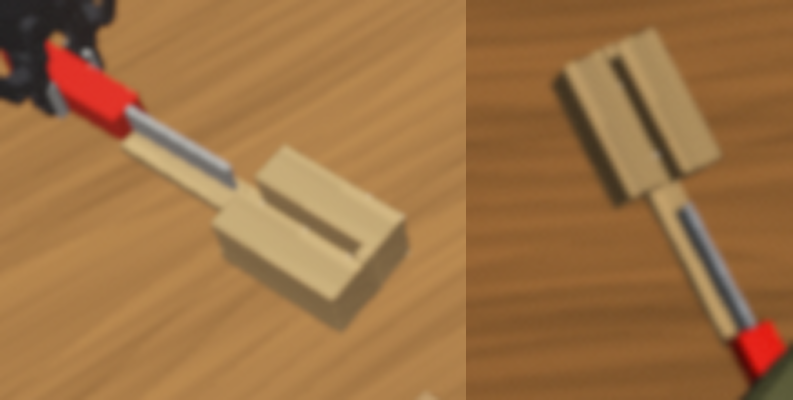

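Tip is just short of the mouth and parallel to the slot, but about 1.8 mm too far to +y. Correcting, then entering part way.

```bash
python3 -m inch '[[0.6,-1.7,-1,0,0,0,0.1],[5.3,0,-1,0,0,0,0.1],[14.7,3.4,-1,0,0,0,0.1],[24.1,6.8,-1,0,0,0,0.1],[33.5,10.2,-1,0,0,0,0.1],[42.9,13.6,-1,0,0,0,0.1],[47.6,15.3,-1,0,0,0,0.1],[47.6,15.3,-1,0,0,0,0.1]]'
python3 - <<'E'
from h import *
grab('top');grab('scene');print(rel([615.1,-304.4],19.8))
a=np.deg2rad(19.8);ex=np.array([np.cos(a),np.sin(a)]);ey=np.array([-ex[1],ex[0]])
for n in('top','scene'):
    W,p=cloud(n);l=W[...,:2]*1000-[615.1,-304.4];lx,ly,z=l@ex,l@ey,W[...,2]*1000
    for i in range(-82,-50,12):
        m=(abs(lx-i)<6)&(abs(ly)<15)&(z>36)&(z<50); 
        if m.sum()>1: print(n,i,m.sum(),np.percentile(ly[m],[10,50,90]).round(1),np.percentile(z[m],[5,95]).round(1))
E
```

```text
clock: 7.07
position: [0.4625, -0.3605, 0.0852]
tool_rot: [0.985, 0.173, 0.0, -0.0]
contact_force: [-0.4, -0.4, -2.1]
opening: 0.295
gripper_force: 59.1
{'pos': array([ 460.5, -361.6,   85.3]), 'local': array([-164.9,   -1.4]), 'yhead': np.float64(-70.15), 'z': array([-5.e-04, -2.e-04, -1.e+00]), 'F': array([-1.5, -0.1, -2.5])}
top -82 9 [-1.5  0.2  1.4] [38.4 43.7]
top -70 13 [-2.4  0.3  2. ] [38.2 42.5]
top -58 12 [-0.4  1.2  2.3] [37.4 45.5]
scene -82 14 [0.1 0.9 2.7] [37.6 44.6]
scene -70 13 [0.7 2.1 3.7] [37.5 44. ]
scene -58 16 [0.4 1.6 3.5] [36.5 43.5]
```

```bash
python3 -m inch '[[7.5,2.7,0,0,0,0,0.1],[16.9,6.1,0,0,0,0,0.1],[26.4,9.5,0,0,0,0,0.1],[35.8,12.9,0,0,0,0,0.1],[43.3,15.6,0,0,0,0,0.1],[49,17.6,-0.5,0,0,0,0.1],[51.8,18.7,-0.5,0,0,0,0.1],[51.8,18.7,-0.5,0,0,0,0.1]]'
python3 -c "
from h import *
print(rel([615.1,-304.4],19.8))"
```

```text
clock: 7.83
position: [0.5131, -0.3424, 0.0847]
tool_rot: [0.985, 0.173, 0.0, -0.0]
contact_force: [0.4, -0.7, -2.0]
opening: 0.296
gripper_force: 59.1
{'pos': array([ 513.1, -342.4,   84.7]), 'local': array([-108.8,   -1.2]), 'yhead': np.float64(-70.11), 'z': array([ 0.e+00,  2.e-04, -1.e+00]), 'F': array([ 0.4, -0.7, -2. ])}
```

Free so far. Creep forward until contact shows.

```bash
python3 -m inch '[[0.5,0.2,-0.5,0,0,0,0.1],[0.9,0.3,-0.5,0,0,0,0.1],[1.4,0.5,-0.5,0,0,0,0.1],[1.9,0.7,-0.5,0,0,0,0.1],[2.4,0.9,-0.5,0,0,0,0.1],[2.8,1,-0.5,0,0,0,0.1],[2.8,1,-0.5,0,0,0,0.1],[2.8,1,-0.5,0,0,0,0.1]]'
python3 -c "
from h import *
print(rel([615.1,-304.4],19.8))"
```

```text
clock: 8.5
position: [0.5151, -0.342, 0.0844]
tool_rot: [0.985, 0.172, -0.0, -0.0]
contact_force: [0.4, -0.2, -2.8]
opening: 0.295
gripper_force: 59.1
{'pos': array([ 515.1, -342. ,   84.4]), 'local': array([-106.9,   -1.5]), 'yhead': np.float64(-70.19), 'z': array([-0.,  0., -1.]), 'F': array([ 0.4, -0.2, -2.8])}
```

```bash
python3 -m inch '[[0.5,0.2,0,0,0,0,0.1],[0.9,0.3,0,0,0,0,0.1],[1.4,0.5,0,0,0,0,0.1],[1.9,0.7,0,0,0,0,0.1],[2.4,0.9,0,0,0,0,0.1],[2.8,1,0,0,0,0,0.1],[2.8,1,0,0,0,0,0.1],[2.8,1,0,0,0,0,0.1]]'
python3 - <<'E'
from h import *
grab('top');grab('scene');print(rel([615.1,-304.4],19.8))
p=np.load('scene.npz')['p'];q=np.load('top.npz')['p']
cv2.imwrite('pics/r2.png',np.hstack([cv2.resize(p[220:340,60:200],(466,400),interpolation=cv2.INTER_CUBIC),cv2.resize(q[150:260,330:420],(327,400),interpolation=cv2.INTER_CUBIC)]))
E
```

```text
clock: 9.17
position: [0.5158, -0.3418, 0.0844]
tool_rot: [0.985, 0.171, -0.001, -0.0]
contact_force: [-7.5, -1.0, 2.1]
opening: 0.296
gripper_force: 59.6
{'pos': array([ 515.8, -341.8,   84.4]), 'local': array([-106.1,   -1.5]), 'yhead': np.float64(-70.29), 'z': array([-3.e-03, -1.e-04, -1.e+00]), 'F': array([-7.2, -0.7,  2.6])}
```

View pics/r2.png

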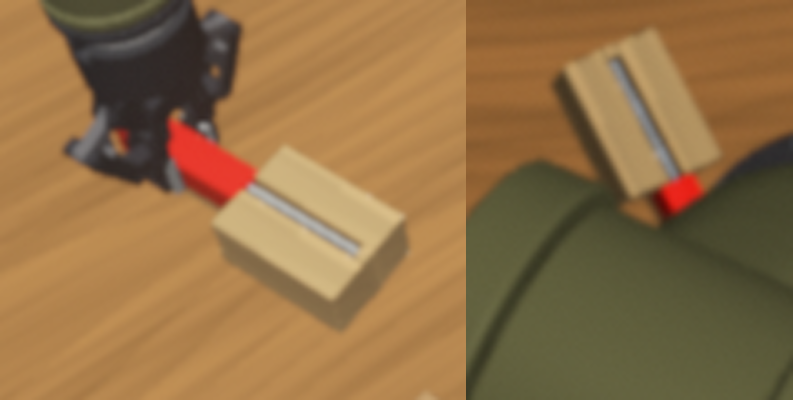

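Blade fully in, handle front against the block (7 N at the predicted position). Lower onto the shelf and release.

```bash
python3 -m inch '[[-0.4,0,-0.3,0,0,0,0.1],[-0.4,0,-0.6,0,0,0,0.1],[-0.4,0,-0.9,0,0,0,0.1],[-0.4,0,-1.2,0,0,0,0.1],[-0.4,0,-1.2,0,0,0,0.1],[-0.4,0,-1.2,0,0,0,0.1],[-0.4,0,-1.2,0,0,0,0.1],[-0.4,0,-1.2,0,0,0,0.1]]'
python3 -c "
from h import *
print(rel([615.1,-304.4],19.8))"
```

```text
clock: 9.93
position: [0.5158, -0.3419, 0.0835]
tool_rot: [0.985, 0.171, -0.001, 0.0]
contact_force: [-7.2, -1.5, 2.9]
opening: 0.294
gripper_force: 59.8
{'pos': array([ 515.8, -341.9,   83.5]), 'local': array([-106.2,   -1.7]), 'yhead': np.float64(-70.29), 'z': array([-2.1e-03, -5.0e-04, -1.0e+00]), 'F': array([-7.2, -1.5,  2.9])}
```

```bash
python3 -m inch '[[0,0,-0.5,0,0,0,0.1],[0,0,-1,0,0,0,0.1],[0,0,-1,0,0,0,0.1],[0,0,-1,0,0,0,0.32],[0,0,-1,0,0,0,0.4],[0,0,-1,0,0,0,0.5],[0,0,-1,0,0,0,0.6],[0,0,-1,0,0,0,0.6]]'
python3 -m inch '[[0,0,5,0,0,0,0.6],[0,0,20,0,0,0,0.6],[0,0,40,0,0,0,0.6],[0,0,65,0,0,0,0.6],[0,0,95,0,0,0,0.6],[-3,25,115,0,0,0.06,0.6],[-6,55,115,0,0,0.15,0.6],[-9,90,115,0,0,0.25,0.6]]'
python3 -m inch '[[-4,36,0,0,0,0.12,0.6],[-8,72,0,0,0,0.24,0.6],[-12,108,0,0,0,0.36,0.6],[-16,144,0,0,0,0.48,0.6],[-18,180,0,0,0,0.6,0.6],[-20,215,0,0,0,0.72,0.6],[-20,245,0,0,0,0.84,0.6],[-20,270,0,0,0,0.95,0.6]]'
python3 - <<'E'
from h import *
grab('top');grab('scene');print(rel([615.1,-304.4],19.8))
for n in("top","scene"):
    W,p=cloud(n);x,y,z=W[...,0],W[...,1],W[...,2];hsv=cv2.cvtColor(p,cv2.COLOR_BGR2HSV); H,S,V=[hsv[...,i].astype(int) for i in range(3)]
    red=((H<8)|(H>172))&(S>150)&(V>100)&(x<.62)&(z>.034)&(y<-.2);P=W[red]*1000
    if len(P): print(n,cv2.minAreaRect(P[:,:2].astype(np.float32)),np.median(P[:,2]))
p=np.load('scene.npz')['p'];q=np.load('top.npz')['p']
cv2.imwrite('pics/r3.png',np.hstack([cv2.resize(p[130:340,60:280],(419,400),interpolation=cv2.INTER_CUBIC),cv2.resize(q[150:290,220:420],(380,266),interpolation=cv2.INTER_CUBIC)[:, :].repeat(1,0) if 0 else cv2.resize(q[130:290,240:400],(380,400),interpolation=cv2.INTER_CUBIC)]))
E
```

```text
clock: 10.6
position: [0.5179, -0.3408, 0.0822]
tool_rot: [0.985, 0.172, 0.0, -0.0]
contact_force: [-0.4, 0.0, 0.1]
opening: 0.602
gripper_force: 0.0
clock: 11.27
position: [0.5085, -0.2521, 0.1992]
tool_rot: [0.956, 0.294, 0.001, 0.002]
contact_force: [0.5, 1.0, 0.4]
opening: 0.599
gripper_force: 0.0
clock: 11.93
position: [0.4882, 0.0216, 0.1977]
tool_rot: [0.713, 0.701, 0.0, -0.0]
contact_force: [0.5, 0.4, 0.3]
opening: 0.598
gripper_force: 0.0
{'pos': array([488.5,  23.8, 197.5]), 'local': array([ -8. , 351.7]), 'yhead': np.float64(-0.82), 'z': array([ 2.0e-04,  2.5e-03, -1.0e+00]), 'F': array([ 0.3, -0.6, -0. ])}
top ((520.1365356445312, -339.89569091796875), (109.0734634399414, 26.77353286743164), 20.22503089904785) 41.39505869579463
scene ((521.8426513671875, -338.02203369140625), (109.88703155517578, 24.929643630981445), 20.188732147216797) 42.62929242316871
```

View pics/r3.png

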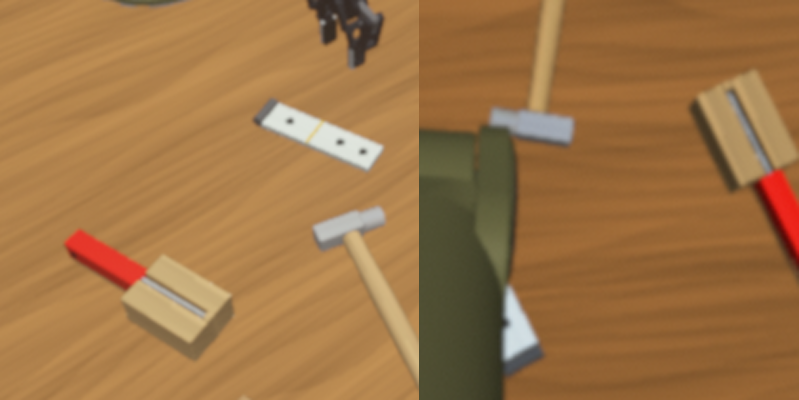

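Scraper is home: the handle lies on the shelf at the expected place and height. Now measuring the strap and former in the same images.

```bash
cat > m.py <<'E'
from h import *
from scipy.optimize import least_squares
def fmeas():
  for n in("top","scene"):
    W,p=cloud(n);W=W*1000;x,y,z=W[...,0],W[...,1],W[...,2]
    P=W[(z>85)&(z<127)&(np.hypot(x-523,y-273)<75)]
    def f(q):
        a=q[0];l=(P[:,:2]-q[1:3])@np.array([np.cos(a),np.sin(a)]); return np.hypot(l,P[:,2]-q[3])-60
    # use only the curved surface: top-half pts with robust loss
    r=least_squares(f,[np.deg2rad(165.8),523,273,60],loss='soft_l1',f_scale=1);q=r.x
    a=q[0];ex=np.array([np.cos(a),np.sin(a)]);ey=np.array([-ex[1],ex[0]])
    Q=P[abs(f(q))<2.5];yl=(Q[:,:2]-q[1:3])@ey; lo,hi=np.percentile(yl,[1,99]);c=q[1:3]+ey*(lo+hi)/2
    print(n,'former head',np.degrees(a).round(2),'crown centre',c.round(1),'len',(hi-lo).round(1),'zc',q[3].round(1),len(Q))
def smeas(n):
    W,p=cloud(n);W=W*1000;x,y,z=W[...,0],W[...,1],W[...,2];hsv=cv2.cvtColor(p,cv2.COLOR_BGR2HSV); H,S,V=[hsv[...,i].astype(int) for i in range(3)]
    b=(x>380)&(x<600)&(abs(y+15)<110)&(z<22)&(z>4)
    w=b&(z<14);P=W[w&((S<70)|((H>15)&(H<40)&(V>175)))&(V>130)]
    r=cv2.minAreaRect(P[:,:2].astype(np.float32));print(n,'plate',np.round(r[0],1),np.round(r[1],1),round(r[2],2))
    allp=W[b&(S<110)|(b&(z>13))]; r=cv2.minAreaRect(allp[:,:2].astype(np.float32));print(n,'all',np.round(r[0],1),np.round(r[1],1),round(r[2],2))
    a=np.deg2rad(203.2);ex=np.array([np.cos(a),np.sin(a)]);ey=np.array([-ex[1],ex[0]]);l=W[...,:2]-[488.7,-17]
    lx,ly=l@ex,l@ey; Y=b&(abs(lx)<15)&(abs(ly)<20); wgt=(S*(V>120))[Y].astype(float); wgt=np.clip(wgt-np.median(wgt)-15,0,None)
    print(n,'yellow at local x',((lx[Y]*wgt).sum()/wgt.sum()).round(2),'mid y plate',np.percentile(ly[w&(abs(lx)<80)&(S<60)&(V>130)],[1,99]).round(1),'x range',np.percentile(lx[b&(S<110)&(abs(ly)<20)],[.5,99.5]).round(1))
E
python3 -c "
from m import *
fmeas();smeas('scene')"
```

```text
top former head 166.42 crown centre [522.4 273.1] len 36.3 zc 59.0 718
scene former head 165.37 crown centre [523.1 275.8] len 37.1 zc 60.2 312
scene plate [490.  -15.1] [220.  218.5] 0.11
scene all [489.7 -13.9] [181.2  54.8] 23.64
scene yellow at local x 0.95 mid y plate [-22.1  23.3] x range [-92.3  84.5]
```

```bash
python3 -m inch '[[-8,30,10,0,0,0.05,0.6],[-16,65,20,0,0,0.1,0.6],[-24,100,20,0,0,0.15,0.6],[-32,135,20,0,0,0.2,0.6],[-40,170,20,0,0,0.2,0.6],[-44,200,20,0,0,0.2,0.6],[-48,225,20,0,0,0.2,0.6],[-50,235,20,0,0,0.2,0.6]]'
python3 -c "
from m import *
grab('top');grab('scene');smeas('top');smeas('scene')
q=np.load('top.npz')['p']
cv2.imwrite('pics/t4.png',cv2.resize(q[190:290,110:310],(800,400),interpolation=cv2.INTER_CUBIC))"
```

```text
clock: 12.7
position: [0.4379, 0.2575, 0.2174]
tool_rot: [0.642, 0.767, 0.001, -0.0]
contact_force: [-0.7, 0.4, -0.1]
opening: 0.6
gripper_force: 0.0
top plate [496.6 -17.6] [166.9  45.5] 23.44
top all [490.2 -19.7] [180.9  46.7] 24.24
top yellow at local x 3.5 mid y plate [-18.5  24.9] x range [-89.8  89.5]
scene plate [490.8 -14.7] [219.2 217.6] 0.66
scene all [490.9 -15. ] [184.7  52.3] 24.0
scene yellow at local x 1.38 mid y plate [-21.4  23.6] x range [-92.5  85.6]
```

View pics/t4.png

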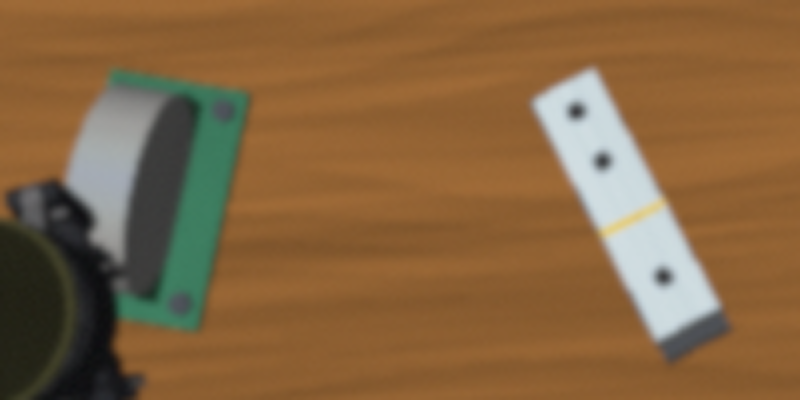

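The strap lies clear: yellow line ends at about (600,235) and (665,204) in the crop, knuckle at lower right (695,337). Both cameras give the same mark-to-crown shift, (35, 294) mm. Going over the mark, turning +1.806 rad.

```bash
python3 -m inch '[[3,-15,0,0,0,0.11,0.65],[6,-35,0,0,0,0.22,0.65],[9,-55,0,0,0,0.33,0.65],[12,-75,0,0,0,0.44,0.65],[15,-95,0,0,0,0.55,0.65],[18,-115,0,0,0,0.66,0.65],[21,-135,0,0,0,0.77,0.65],[25,-150,0,0,0,0.88,0.65]]'
python3 -m inch '[[4,-20,-5,0,0,0.11,0.6],[8,-40,-10,0,0,0.22,0.6],[12,-60,-20,0,0,0.33,0.6],[16,-80,-30,0,0,0.44,0.6],[20,-100,-45,0,0,0.55,0.6],[23,-115,-60,0,0,0.66,0.6],[25,-125,-75,0,0,0.77,0.6],[25,-128,-85,0,0,0.88,0.6]]'
python3 -m inch '[[0,0,0,0,0,0.046,0.6],[0,0,-5,0,0,0.046,0.6],[0,0,-15,0,0,0.046,0.6],[0,0,-20,0,0,0.046,0.6],[0,0,-20,0,0,0.046,0.6],[0,0,-20,0,0,0.046,0.6],[0,0,-20,0,0,0.046,0.6],[0,0,-20,0,0,0.046,0.6]]'
python3 -c "
from h import *
print(rel([487.5,-19.7],203.6))"
```

```text
clock: 13.47
position: [0.4633, 0.0992, 0.2174]
tool_rot: [0.255, 0.967, -0.001, 0.0]
contact_force: [-0.3, 0.1, -0.1]
opening: 0.652
gripper_force: 0.0
clock: 14.13
position: [0.4877, -0.0293, 0.1311]
tool_rot: [-0.18, 0.984, -0.001, -0.001]
contact_force: [0.5, 0.0, 0.5]
opening: 0.602
gripper_force: 0.0
clock: 14.8
position: [0.4887, -0.0241, 0.1127]
tool_rot: [-0.204, 0.979, -0.0, 0.0]
contact_force: [0.5, -0.8, -0.0]
opening: 0.599
gripper_force: 0.0
{'pos': array([488.7, -24.1, 112.7]), 'local': array([0.7, 4.5]), 'yhead': np.float64(113.49), 'z': array([ 8.e-04, -2.e-04, -1.e+00]), 'F': array([ 0.5, -0.8, -0. ])}
```

```bash
python3 -m inch '[[-1.2,4.4,0,0,0,0,0.6],[-1.2,4.4,-4,0,0,0,0.6],[-1.2,4.4,-12,0,0,0,0.6],[-1.2,4.4,-22,0,0,0,0.6],[-1.2,4.4,-30,0,0,0,0.6],[-1.2,4.4,-36,0,0,0,0.6],[-1.2,4.4,-38,0,0,0,0.6],[-1.2,4.4,-38,0,0,0,0.6]]'
python3 - <<'E'
from h import *
print(rel([487.5,-19.7],203.6))
p,d=grab('scene')
cv2.imwrite('pics/g5.png',cv2.resize(p[130:230,170:300],(780,600),interpolation=cv2.INTER_CUBIC))
E
```

```text
clock: 15.47
position: [0.487, -0.0195, 0.0735]
tool_rot: [-0.204, 0.979, 0.0, -0.001]
contact_force: [0.4, 0.2, 0.6]
opening: 0.601
gripper_force: 0.0
{'pos': array([487. , -19.5,  73.5]), 'local': array([ 0.4, -0.4]), 'yhead': np.float64(113.51), 'z': array([-0.0014,  0.    , -1.    ]), 'F': array([0.4, 0.2, 0.6])}
```

View pics/g5.png

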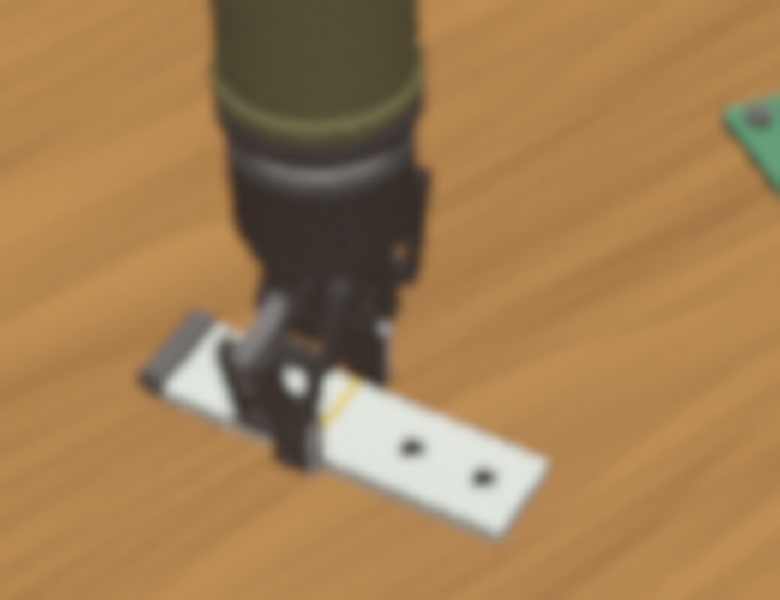

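The fingers straddle the strap at the yellow line (line runs (355,380) to about (301,452), near fingertip centred at about (300,455)). Guarded lowering next.

```bash
python3 -m inch '[[0,0,-0.5,0,0,0,0.6],[0,0,-1,0,0,0,0.6],[0,0,-1.5,0,0,0,0.6],[0,0,-2,0,0,0,0.6],[0,0,-2.5,0,0,0,0.6],[0,0,-3,0,0,0,0.6],[0,0,-3,0,0,0,0.6],[0,0,-3,0,0,0,0.6]]'
```

```text
clock: 16.18
position: [0.4873, -0.0196, 0.0712]
tool_rot: [-0.204, 0.979, -0.0, -0.0]
contact_force: [0.4, -0.0, 0.6]
opening: 0.6
gripper_force: 0.0
```

```bash
python3 -m inch '[[0,0,-0.5,0,0,0,0.6],[0,0,-1,0,0,0,0.6],[0,0,-1.5,0,0,0,0.6],[0,0,-2,0,0,0,0.6],[0,0,-2.5,0,0,0,0.6],[0,0,-2.5,0,0,0,0.6],[0,0,-2.5,0,0,0,0.6],[0,0,-2.5,0,0,0,0.6]]'
```

```text
clock: 16.85
position: [0.4873, -0.0196, 0.0694]
tool_rot: [-0.204, 0.979, -0.0, 0.0]
contact_force: [-1.9, -0.0, 10.2]
opening: 0.598
gripper_force: 5.3
```

```bash
python3 -m inch '[[0,0,1.5,0,0,0,0.6],[0,0,3.2,0,0,0,0.6],[0,0,3.2,0,0,0,0.58],[0,0,3.2,0,0,0,0.55],[0,0,3.2,0,0,0,0.52],[0,0,3.2,0,0,0,0.48],[0,0,3.2,0,0,0,0.4],[0,0,3.2,0,0,0,0.35]]' 60
python3 -m inch '[[0,0,1,0,0,0,0.35],[0,0,3,0,0,0,0.35],[0,0,6,0,0,0,0.35],[0,0,10,0,0,0,0.35],[0,0,14,0,0,0,0.35],[0,0,15,0,0,0,0.35],[0,0,15,0,0,0,0.35],[0,0,15,0,0,0,0.35]]'
python3 -c "
from m import *
print(rel([487.5,-19.7],203.6),state()['torque']);grab('scene')
W,p=cloud('scene');W*=1000;a=np.deg2rad(203.5);ex=np.array([np.cos(a),np.sin(a)]);ey=np.array([-ex[1],ex[0]]);l=W[...,:2]-state()['position'][:2]*1000;lx,ly,z=l@ex,l@ey,W[...,2]
for i in (-85,-70,-55,-40,60,72):
  m=(abs(lx-i)<7)&(abs(ly)<15)&(z<60)&(z>8);print(i,m.sum(),np.median(z[m]).round(1))
m=(z>18)&(z<36)&(abs(ly)<18)&(abs(lx)<110);print(np.percentile(lx[m],[.5,99.5]))"
```

```text
clock: 17.52
position: [0.4875, -0.02, 0.0723]
tool_rot: [-0.203, 0.979, -0.0, 0.0]
contact_force: [-0.9, -2.2, 6.9]
opening: 0.492
gripper_force: 60.0
clock: 18.18
position: [0.4873, -0.0196, 0.0871]
tool_rot: [-0.204, 0.979, -0.0, 0.0]
contact_force: [-0.7, 0.0, -5.3]
opening: 0.493
gripper_force: 61.5
{'pos': array([487.3, -19.6,  87.1]), 'local': array([ 0.1, -0.1]), 'yhead': np.float64(113.5), 'z': array([ 3.e-04,  0.e+00, -1.e+00]), 'F': array([-0.7,  0. , -5.3])} [-0.00889278 -0.02971306 -0.00302433]
-85 51 26.4
-70 47 26.2
-55 51 26.5
-40 44 26.1
60 29 26.0
72 50 29.5
[-94.82254313  84.56890339]
```

The strap is held level (top surface at 26 mm along its whole length). Lifting and carrying to above the former.

```bash
python3 -m inch '[[0,0,8,0,0,0,0.35],[0,0,25,0,0,0,0.35],[0,5,45,0,0,-0.02,0.35],[1,12,68,0,0,-0.05,0.35],[2,22,92,0,0,-0.08,0.35],[4,35,115,0,0,-0.12,0.35],[6,50,133,0,0,-0.16,0.35],[8,68,145,0,0,-0.2,0.35]]'
python3 -m inch '[[3,22,5,0,0,-0.05,0.35],[6,46,10,0,0,-0.1,0.35],[9,72,13,0,0,-0.16,0.35],[12,100,13,0,0,-0.22,0.35],[15,128,13,0,0,-0.28,0.35],[18,156,13,0,0,-0.34,0.35],[21,182,13,0,0,-0.4,0.35],[23,202,13,0,0,-0.44,0.35]]'
python3 -m inch '[[2,12,0,0,0,-0.012,0.35],[4,20,0,0,0,-0.016,0.35],[4,23,0,0,0,-0.016,0.35],[4,23,0,0,0,-0.016,0.35],[4,23,0,0,0,-0.016,0.35],[4,23,0,0,0,-0.016,0.35],[4,23,0,0,0,-0.016,0.35],[4,23,0,0,0,-0.016,0.35]]'
python3 -c "
from h import *
print(rel([522.7,274.5],165.9))"
```

```text
clock: 18.9
position: [0.4954, 0.0483, 0.2344]
tool_rot: [-0.103, 0.995, -0.0, 0.001]
contact_force: [0.3, -0.3, -4.9]
opening: 0.489
gripper_force: 62.0
clock: 19.57
position: [0.5175, 0.2531, 0.2452]
tool_rot: [0.115, 0.993, 0.0, -0.0]
contact_force: [0.8, 0.1, -4.8]
opening: 0.492
gripper_force: 62.0
clock: 20.23
position: [0.5225, 0.2725, 0.2451]
tool_rot: [0.123, 0.992, -0.0, 0.0]
contact_force: [0.1, 0.3, -3.9]
opening: 0.491
gripper_force: 62.0
{'pos': array([522.5, 272.5, 245.1]), 'local': array([-0.3,  2. ]), 'yhead': np.float64(75.85), 'z': array([ 1.e-04, -3.e-04, -1.e+00]), 'F': array([ 0.1,  0.3, -3.9])}
```

```bash
python3 -m inch '[[0.2,2,-5,0,0,0,0.35],[0.2,2,-12,0,0,0,0.35],[0.2,2,-20,0,0,0,0.35],[0.2,2,-28,0,0,0,0.35],[0.2,2,-36,0,0,0,0.35],[0.2,2,-43,0,0,0,0.35],[0.2,2,-45,0,0,0,0.35],[0.2,2,-45,0,0,0,0.35]]'
python3 - <<'E'
from h import *
print(rel([522.7,274.5],165.9))
for n in('scene','top'):
    grab(n);W,p=cloud(n);W=W*1000;a=np.deg2rad(165.9);ex=np.array([np.cos(a),np.sin(a)]);ey=np.array([-ex[1],ex[0]]);l=W[...,:2]-[522.7,274.5];lx,ly,z=l@ex,l@ey,W[...,2]
    m=(z>129)&(z<150)&(abs(ly)<28)&(abs(lx)<110)&((lx<-30)|(lx>30))
    P=np.c_[lx[m],ly[m]].astype(np.float32); 
    if len(P)>20:print(n,len(P),'x',np.percentile(P[:,0],[.5,99.5]).round(1),'rect',cv2.minAreaRect(P))
    for i in(-85,-65,-45,45,60):
        k=m&(abs(lx-i)<8); 
        if k.sum()>5: print(i,np.median(z[k]).round(1),np.percentile(ly[k],[3,97]).round(1))
    hsv=cv2.cvtColor(p,cv2.COLOR_BGR2HSV);Y=(z>125)&(z<145)&(abs(lx)<30)&(abs(ly)<24)&(hsv[...,1]>60)&(hsv[...,0]>15)&(hsv[...,0]<40)&(hsv[...,2]>120)
    print('yellow',Y.sum(),np.c_[lx[Y],ly[Y]].mean(0) if Y.any() else '')
p=np.load('scene.npz')['p'];cv2.imwrite('pics/f6.png',cv2.resize(p[80:200,250:400],(750,600),interpolation=cv2.INTER_CUBIC))
E
```

```text
clock: 20.9
position: [0.5221, 0.2752, 0.1989]
tool_rot: [0.123, 0.992, -0.001, -0.001]
contact_force: [-0.4, -0.1, -4.3]
opening: 0.498
gripper_force: 62.0
{'pos': array([522.1, 275.2, 198.9]), 'local': array([ 0.7, -0.6]), 'yhead': np.float64(75.92), 'z': array([-1.5e-03, -9.0e-04, -1.0e+00]), 'F': array([-0.4, -0.1, -4.3])}
scene 400 x [-93.9  85.3] rect ((-4.012214660644531, -1.6996822357177734), (180.24203491210938, 46.71904373168945), 0.5900681614875793)
-85 137.4 [-21.9  20.3]
-65 138.1 [-23.7  20.9]
-45 138.1 [-20.5  19.9]
45 134.4 [-23.5  21.1]
60 134.5 [-5.  19.5]
yellow 3 [  1.63404962 -22.16284158]
top 1164 x [-92.2  88. ] rect ((-2.3006668090820312, 0.47928619384765625), (44.789737701416016, 181.91737365722656), 89.64402770996094)
-85 136.9 [-19.9  22.2]
-65 136.8 [-20.4  21.9]
-45 136.7 [-19.6  22.5]
45 136.8 [-20.   21.8]
60 136.5 [-20.5  21.7]
yellow 0
```

View pics/f6.png

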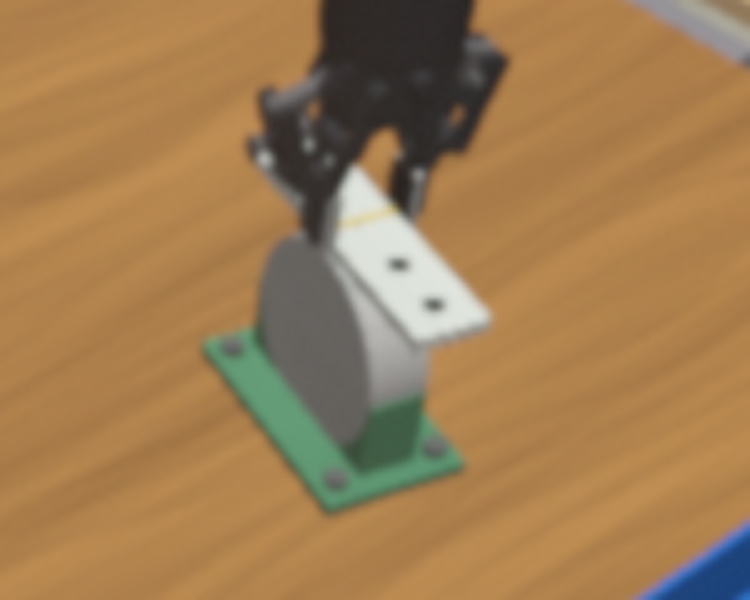

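The strap is level and square over the crown, about 7 mm up; the yellow line shows at (365,218) above the crown. Trim by (0.5, −0.7) mm and lower gently.

```bash
python3 -m inch '[[0.5,-0.7,-0.5,0,0,0,0.35],[0.5,-0.7,-1.5,0,0,0,0.35],[0.5,-0.7,-2.5,0,0,0,0.35],[0.5,-0.7,-3.5,0,0,0,0.35],[0.5,-0.7,-4.5,0,0,0,0.35],[0.5,-0.7,-4.5,0,0,0,0.35],[0.5,-0.7,-4.5,0,0,0,0.35],[0.5,-0.7,-4.5,0,0,0,0.35]]'
python3 -c "
from h import *
print(rel([522.7,274.5],165.9))"
```

```text
clock: 21.67
position: [0.523, 0.2747, 0.1954]
tool_rot: [0.123, 0.992, 0.0, -0.0]
contact_force: [-0.1, -0.8, -5.1]
opening: 0.494
gripper_force: 62.0
{'pos': array([523. , 274.7, 195.4]), 'local': array([-0.2, -0.3]), 'yhead': np.float64(75.91), 'z': array([-0.,  0., -1.]), 'F': array([-0.1, -0.8, -5.1])}
```

```bash
python3 -m inch '[[0,0,-0.4,0,0,0,0.35],[0,0,-0.8,0,0,0,0.35],[0,0,-1.2,0,0,0,0.35],[0,0,-1.6,0,0,0,0.35],[0,0,-2,0,0,0,0.35],[0,0,-2.4,0,0,0,0.35],[0,0,-2.4,0,0,0,0.35],[0,0,-2.4,0,0,0,0.35]]'
python3 -c "
from h import *
print(rel([522.7,274.5],165.9),state()['torque'])"
```

```text
clock: 22.33
position: [0.523, 0.2747, 0.193]
tool_rot: [0.123, 0.992, -0.0, -0.0]
contact_force: [0.1, -0.1, -5.3]
opening: 0.496
gripper_force: 62.0
{'pos': array([523. , 274.7, 193. ]), 'local': array([-0.2, -0.2]), 'yhead': np.float64(75.91), 'z': array([-1.e-04, -1.e-04, -1.e+00]), 'F': array([ 0.1, -0.1, -5.3])} [ 0.02413893  0.03218956 -0.02156465]
```

```bash
python3 -m inch '[[0,0,-0.2,0,0,0,0.35],[0,0,-0.4,0,0,0,0.35],[0,0,-0.6,0,0,0,0.35],[0,0,-0.8,0,0,0,0.35],[0,0,-1,0,0,0,0.35],[0,0,-1.2,0,0,0,0.35],[0,0,-1.2,0,0,0,0.35],[0,0,-1.2,0,0,0,0.35]]'
python3 -c "
from h import *
print(rel([522.7,274.5],165.9),state()['torque'])"
```

```text
clock: 23.0
position: [0.523, 0.2747, 0.1924]
tool_rot: [0.123, 0.992, 0.0, 0.0]
contact_force: [-3.0, -2.0, 4.5]
opening: 0.493
gripper_force: 63.0
{'pos': array([523. , 274.7, 192.4]), 'local': array([-0.3, -0.3]), 'yhead': np.float64(75.91), 'z': array([ 5.e-04,  2.e-04, -1.e+00]), 'F': array([-3. , -2. ,  4.5])} [-0.34738912  0.57072745  0.03460392]
```

```bash
python3 -m inch '[[0,0,0.2,0,0,0,0.35],[0,0,0.3,0,0,0,0.35],[0,0,0.3,0,0,0,0.35],[0,0,0.3,0,0,0,0.35],[0,0,0.3,0,0,0,0.45],[0,0,0.3,0,0,0,0.5],[0,0,0.3,0,0,0,0.52],[0,0,0.3,0,0,0,0.53]]' 20
python3 - <<'E'
from h import *
print(rel([522.7,274.5],165.9),state()['opening'],state()['gripper_force'])
E
```

```text
clock: 23.67
position: [0.5233, 0.2749, 0.192]
tool_rot: [0.123, 0.992, 0.0, 0.0]
contact_force: [0.2, 0.1, 0.1]
opening: 0.531
gripper_force: 0.0
{'pos': array([523.3, 274.9, 192. ]), 'local': array([-0.5, -0.6]), 'yhead': np.float64(75.92), 'z': array([ 7.e-04,  4.e-04, -1.e+00]), 'F': array([0.2, 0.1, 0.1])} 0.530564256931599 0.0
```

```bash
python3 -m inch '[[0,0,0,0,0,0,0.54],[0,0,0,0,0,0,0.55],[0,0,0,0,0,0,0.56],[0,0,0,0,0,0,0.57],[0,0,0,0,0,0,0.58],[0,0,0,0,0,0,0.59],[0,0,0,0,0,0,0.6],[0,0,0,0,0,0,0.6]]'
cat > lv.py <<'E'
from h import *
def lv():
  s=state();print(s['contact_force'].round(1))
  for n in('scene','top'):
    grab(n);W,p=cloud(n);W=W*1000;a=np.deg2rad(165.9);ex=np.array([np.cos(a),np.sin(a)]);ey=np.array([-ex[1],ex[0]]);l=W[...,:2]-[522.7,274.5];lx,ly,z=l@ex,l@ey,W[...,2]
    m=(z>115)&(z<150)&(abs(ly)<26)&(abs(lx)<92)&((lx<-40)|(lx>35));r=cv2.minAreaRect(np.c_[lx[m],ly[m]].astype(np.float32));print(n,m.sum(),np.round(r[0],1),np.round(r[1],1),round(r[2],2))
    m&=(abs(ly)<17)&(lx>-88)&(lx<68);A=np.c_[lx[m],ly[m],np.ones(m.sum())]
    q=least_squares(lambda q:A@q-z[m],[0,0,130],loss='soft_l1').x;print('slopes',q[:2].round(4),'z0',q[2].round(1))
from scipy.optimize import least_squares
lv()
E
python3 lv.py
```

```text
clock: 24.33
position: [0.523, 0.2747, 0.1921]
tool_rot: [0.123, 0.992, -0.0, 0.0]
contact_force: [0.1, -0.5, 0.2]
opening: 0.603
gripper_force: 0.0
[ 0.1 -0.5  0.2]
scene 295 [-3.1 -1.6] [ 45.9 177.8] 89.62
slopes [-0.0099  0.0034] z0 131.9
top 1006 [-2.1  0.8] [ 45.3 179.7] 89.77
slopes [-0.0049 -0.0066] z0 129.7
```

Balanced and level within measuring error (slope −0.005, versus −0.003 while gripped). Retracting straight up.

```bash
python3 -m inch '[[0,0,0,0,0,0,0.65],[0,0,0,0,0,0,0.7],[0,0,2,0,0,0,0.7],[0,0,6,0,0,0,0.7],[0,0,14,0,0,0,0.7],[0,0,26,0,0,0,0.7],[0,0,45,0,0,0,0.7],[0,0,70,0,0,0,0.7]]'
python3 -m inch '[[0,0,25,0,0,0,0.7],[0,0,50,0,0,0,0.7],[0,0,75,0,0,0,0.7],[-15,15,80,0,0,0,0.7],[-40,35,80,0,0,0,0.7],[-65,55,80,0,0,0,0.7],[-80,70,80,0,0,0,0.7],[-90,75,80,0,0,0,0.7]]'
python3 lv.py; python3 -c "
from h import *
p=np.load('scene.npz')['p'];cv2.imwrite('pics/end.png',cv2.resize(p[60:360,40:420],(760,600),interpolation=cv2.INTER_CUBIC))"
```

```text
clock: 25.1
position: [0.5224, 0.2743, 0.2623]
tool_rot: [0.123, 0.992, -0.001, -0.001]
contact_force: [0.6, 0.1, 0.0]
opening: 0.699
gripper_force: 0.0
clock: 25.77
position: [0.4304, 0.3525, 0.3432]
tool_rot: [0.12, 0.993, 0.001, -0.0]
contact_force: [0.6, 0.4, -0.0]
opening: 0.699
gripper_force: 0.0
[ 0.6  0.4 -0. ]
scene 492 [-2.8 -2.2] [ 47.4 178.4] 89.98
slopes [-0.0044 -0.0023] z0 132.0
top 1015 [-1.9  0.5] [ 45.4 180.1] 89.76
slopes [-0.0068 -0.0024] z0 129.6
```

View pics/end.png

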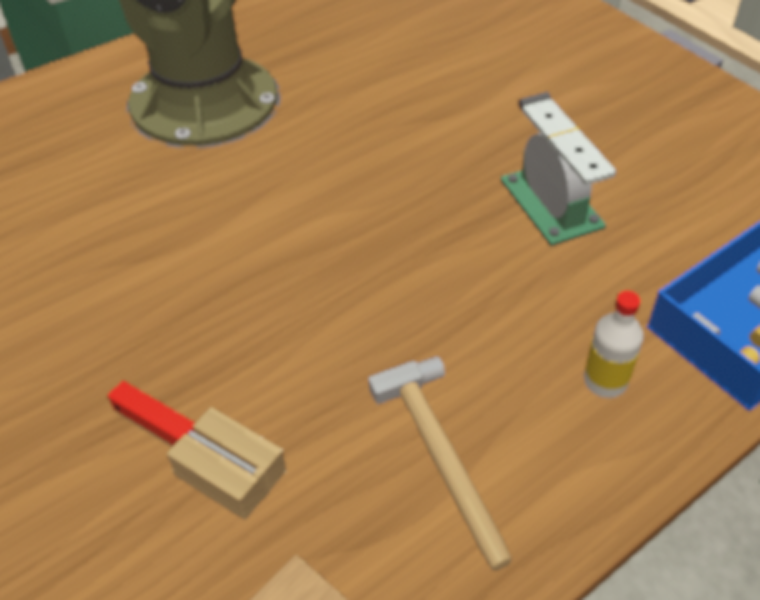

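The strap lies level across the former with its line on the crown (568,133), the scraper is home in the rack (200,435), and the hammer and oil bottle are untouched. Handing in.

```bash
python3 -c "
from cell import *
print(close_job())"
```

```text
the job is handed in; nothing more can be done
None
```

The job is handed in at about 26 s on the clock: the scraper's blade is fully in the rack slot with its handle on the shelf, the strap balances level across the former with its yellow line on the crown, and the oil bottle and hammer were not touched; the hand-in returned no verdict.

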